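Bring the next tube of a bench fraction collector under its outlet

ROBOT

A 6-joint arm with a two-finger parallel gripper is mounted at the origin on a cart in front of the work surface, level with it; the furniture and walls round the work are solid. World frame = base frame: x ahead of the robot, y to its left, z up, the work surface at z = 0. Lengths are in m, angles in rad, forces in N, time in s.
With the tool pointing down it reaches from about 0.35 to 0.725 m from the base axis. Payload 6 kg.
Tool frame: the origin (TCP) lies midway between the tips of the shut fingers; the grasp point (between the pads) lies 19 mm behind it (grip_point_offset is the distance from the TCP to the grasp point, in m); z points along the fingers, y is the line along which they close (so a half turn about z gives the same grasp; the last joint's range is limited). The gripper opens to 85 mm and grips with 20 to 120 N. Pads are 22 mm wide; open, the fingers measure 114 mm over their backs; the gripper's body (76 mm by 85 mm) begins 54 mm behind the grasp point. The pads swing forward as they close: fully open they stand 13 mm farther back than shut.
Start: joints at [-0.827, 0.04, 0.085, 0, -1.615, -0.334], TCP at [0.239, -0.55, 0.231] pointing down, gripper open.
Joint ranges: [-2.56, 2.56], [-1.29, 2.01], [-1.08, 1.49], [-3.29, 1.98], [-2.81, -0.18], [-2.99, 2.99]. Speed limits (rad/s): [2.57, 2.57, 3.01, 3.14, 3.14, 3.14].

INTERFACE

Orientations are given as a unit quaternion [w, x, y, z].
In Python, from bench import sense, capture, finish_job, grip_point_offset gives the robot as it stands. The module is installed in compiled form; this text tells all that it offers.
- The arm moves only by the shell command python3 -m handwheel 'ROWS' [OPENING] [FORCE]. ROWS is a JSON object of lists of equal length, an entry for each row: "dp": the shift along the tool's x, y, z in m, a list of three; "dr": the turn, a rotation vector about the tool's x, y, z in rad, a list of three. A call has exactly 8 rows; each row shifts and turns the commanded pose from where the row before left it, along the tool's axes as they then stand; what a row does not reach is not made up. A row lasts 1/8 s, in which the tool goes at most 62.5 mm and 10.7 degrees, less where a joint would pass 70% of its speed; a pose out of reach is approached as far as the arm can. A call is refused whole if a number of a shift passes 0.0625 or a number of a turn 0.188, either way. A call with a gripper value outside its range is refused whole. OPENING is the closure, from -1 (fully open) to 1 (shut), so that 0 is half open, set as the call begins (- or left out, the last holds). The fingers move at their own pace and stop on an object; FORCE is the grip in N (left out, the last holds). Time passes only in rows, so rows that do not move let the fingers close, or fill a call up. It gives the time, the measured TCP pose, the force, the opening and the grip force at its end, in the units of the state.
- sense(): the state, without advancing time (a new reading comes with each control period).
- capture(name): name is "side" or "top"; returns a dict with "image" (420x560x3 uint8, red, green, blue), "z_map" (420x560 float32, m along the optical axis (not along the pixel's ray), 0 where there is no reading), "vertical_fov" (degrees; the focal length in pixels is half the picture's height over the tangent of half this angle, whatever the lens; pixels are square), "cx", "cy" (the principal point, pixels), "world_from_camera" (4x4, takes a point from camera to world coordinates). Camera axes: x right, y down, z forward; pixel columns grow to the right and rows downward; lengths in m; the calibration is good to about 2 mm. A picture is of the moment at which its call begins.
- finish_job(): hands the job in; it is judged then, once.
The state is a dict: "time": time; "q": joint angles; "qvel": joint speeds; "joint_efforts": joint torques, N m; "tool_pos": TCP position; "eef_rot": TCP orientation; "contact_force": force on the tool from outside, world axes, zero at the start; "torque": the same for the moment, N m; "opening": opening from 0.0 (shut) to 1.0 (fully open); "finger_force": force on a finger pad.
Only numpy, scipy, OpenCV 4.12 (cv2) and the standard library are available. Lean on these libraries where they do the work, as an engineer would, in place of code of your own. Each camera call takes 0.05 s, during which the arm holds its last target. There are 200 camera calls.

TASK

Get the bench fraction collector ready for its next fraction: index the tube carousel so that the nearest station that holds tubes clicks in at the outlet line, and swing the delivery arm in over the outer row and lock it there with its stay, the middle hole of the stay bar fully down over the fixed peg. The outlet must end right above that station's outer tube; do not press on the tubes, and leave the other things on the bench where they are.

Things in the scene. Friction and masses are not known exactly. Their poses are not given: they have to be found in the camera images.
- collector: Fixed base: aluminium deck, x -112 to 145, y -188 to 128, top 18 mm over the worktop. Origin on the worktop under the carousel's axis, z up, -y is the outlet line (where stations click in under the locked arm); at yaw 0 x points away from the robot. In its frame (mm): arm post at 120,-78; peg 42,-163; white drain cup 3,-106; spring pawl -70,70.
- carousel (a joint): Turn of the tube carousel about its spindle, rad, counter-clockwise from above, endless. 0 (or a full turn) = wanted station at the outlet line. Starts one or two clicks counter-clockwise of that (about 0.79 or 1.57; now and then left between clicks, near 1.18). A sprung roller clicks in every 0.785 rad and, once let go, draws it into the nearest notch; about 0.2 N m turns it over a crest.
- carousel_knob (a point): Middle of the black fluted knob on the carousel's spindle: 34 mm in diameter, 30 mm high, 115 to 145 mm above the worktop; this point is on the axis, 130 mm up. Below it is a 14 mm spindle.
- tubes: The eight open microtubes (13 mm rim, open caps, tops 87 mm above the worktop) fixed in the carousel's 94 mm radius plate, in four neighbouring ones of eight stations 45 degrees apart, each with an outer (78 mm from the axis) and an inner (50 mm) hole. Origin on the worktop, on the axis. Wanted: the end station nearest to the outlet line at the start.
- next_tube (a point): Centre of the mouth of the wanted outer tube, 80 mm above the worktop, 78 mm from the carousel's axis; it turns with the carousel and must end under the outlet.
- delivery_arm (a joint): Swing of the flat delivery arm about its upright post, rad: 0 = outlet over the outer row (the arm points from the post along the collector's -x), growing counter-clockwise as it swings out; 0.236 over the drain cup, -0.236 over the inner row. Outlet 120 mm and stay pivot 78 mm from the post. It stays where it is left and passes 6 mm over the tubes.
- outlet (a point): Tip of the nozzle at the free end of the delivery arm, 93 mm above the worktop.
- stay (a joint): Swing of the stay bar about its upright pivot on the arm, rad, counter-clockwise: 0 = bar square to the arm, -1.57 = straight on along the arm; range -1.45 to 0.9. The bar points at -90 degrees + delivery_arm + stay in the collector's frame. Both are near 0 with the middle hole on the peg. Turns lightly.
- stay_bar (a joint): Lift of the stay bar about a cross pin at its pivot, 124 mm above the worktop, rad: 0 level (stop, fully down), up to 0.7 with its free end raised. It falls to 0 by its own 60 g, unless it rests on the peg; let down beside the peg it lies level too.
- stay_ball (a point): Centre of the black 20 mm ball on a 7 mm stem at the free end of the flat steel stay bar (18 x 4 mm): 130 mm from the stay's pivot along the bar, 34 mm above the bar's middle plane, so 158 mm above the worktop with the bar down. Take the stay here; the ball may turn between the fingers, so the arm and stay follow it.
- hole_mid (a point): Centre of the middle of three 8.4 mm holes in the stay bar, 85 mm from its pivot, 45 mm short of the ball's stem: locks the arm over the outer row.
- hole_near (a point): Centre of the hole nearest the stay's pivot, 66.8 mm from it: locks the arm over the drain cup.
- hole_far (a point): Centre of the hole nearest the ball, 103.2 mm from the pivot: locks the arm over the inner row.
- peg (a point): Fixed peg for the stay on its pillar: a 6 mm pin with rounded tip. This point is on its axis 124 mm above the worktop, where the middle of a dropped bar lies; the tip is 6.5 mm higher, the pillar's shoulder 2.5 mm lower. Lift the bar's hole 9 mm or more to pass over the tip.
- forceps: Steel forceps, 132 mm long, lying on the deck's front right part. Leave alone.
- spanner: Small steel spanner, 135 mm long, lying on the worktop in front of the collector. Leave alone.
- timer: White bench timer, 62 x 66 x 20 mm, at the front right. Leave alone.
- mini_column: Small clear column with a cap, 65 mm long, lying on the worktop to the right. Leave alone.

How it is judged:
At the end, for the whole second after the job is handed in: The carousel rests with the nearest loaded station clicked in at the outlet line; the stay bar lies level (within 0.03 rad) with its middle hole over the peg (within 3 mm); the outlet is over that station's outer tube, within 5 mm seen from above (horizontal distance between outlet and next_tube below 0.005 m and horizontal distance between hole_mid and peg below 0.003 m and value of joint stay_bar below 0.03 rad and velocity of joint carousel between -0.05 and 0.05 rad/s); the robot touches nothing.
It fails at once if the robot presses on the tubes with more than 4 N (contact force between any of the fingers, the arm and tubes above 4 N).
It fails at once if the forceps, spanner, timer or small column is shifted by more than 30 mm (distance of any of forceps, spanner, timer, mini_column from where it was at the start of the episode above 0.03 m).
It also fails if it takes over 54 s, if anything falls off the work surface, if the arm or the gripper's body presses on something with over 40 N, if the wrist force passes 120 N, or if a joint passes its speed limit or range.

## Working session

There is one attempt and no reset: what is moved stays moved. The work goes in short steps, Python scripts to look and compute and a shell command to move; the robot and the scene stay as the last step left them, time stands still between calls to the robot, and variables do not carry over. Pictures are saved under pics/ and viewed, at most 10 in all, crops included, and the job is handed in when it is done.

```bash
mkdir -p pics; cat > h.py <<'E'
import numpy as np, cv2
from bench import sense, capture, grip_point_offset
def cam(n):
    c=capture(n); im=c["image"]; c["f"]=im.shape[0]/2/np.tan(np.radians(c["vertical_fov"])/2); return c
def pts(c):
    z=c["z_map"]; v,u=np.mgrid[:z.shape[0],:z.shape[1]]
    P=np.stack([(u-c["cx"])/c["f"]*z,(v-c["cy"])/c["f"]*z,z,np.ones_like(z)],-1)@np.array(c["world_from_camera"]).T
    P=P[...,:3]; P[z==0]=np.nan; return P
def ray(c,u,v,h):
    T=np.array(c["world_from_camera"]); d=T[:3,:3]@np.array([(u-c["cx"])/c["f"],(v-c["cy"])/c["f"],1]); o=T[:3,3]
    return o+d*(h-o[2])/d[2]
def save(c,n,crop=None,s=1):
    im=cv2.cvtColor(c["image"],cv2.COLOR_RGB2BGR)
    if crop: u0,v0,u1,v1=crop; im=im[v0:v1,u0:u1]
    cv2.imwrite("pics/"+n,cv2.resize(im,None,fx=s,fy=s,interpolation=cv2.INTER_CUBIC))
E
python3 - <<'E'
from h import *
print(sense(), grip_point_offset)
for n in("top","side"):
    c=cam(n); save(c,n+"0.png",None,1.4); print(n,c["f"],c["cx"],c["cy"],np.round(c["world_from_camera"],3).tolist())
    np.savez("/tmp/"+n,**{k:c[k] for k in c})
E
```

```text
{'time': 0.0, 'q': array([-8.27313102e-01,  4.08145819e-02,  8.37737369e-02, -4.94051740e-04,
       -1.61547765e+00, -3.33687223e-01]), 'qvel': array([ 0.00021727,  0.00014528, -0.00085435,  0.00019144,  0.00063913,
       -0.00112621]), 'joint_efforts': array([ 1.55232639e-03, -3.68207073e+01,  3.47409546e+01,  6.93200067e+00,
       -5.31084283e-03,  8.87738361e-05]), 'tool_pos': array([ 0.23899643, -0.54998067,  0.23025092]), 'eef_rot': array([-2.29817034e-04, -2.03477809e-01,  9.79079148e-01,  8.65768592e-04]), 'contact_force': array([ 1.32514497, -0.09985597, -0.19084741]), 'torque': array([-0.00412868, -0.01856418, -0.00646923]), 'finger_force': 0.0, 'opening': 1.0026503649077994} 0.0187
top 515.6208642319302 281.31802775094445 213.92608215067546 [[-0.01, -0.998, 0.058, 0.468], [-1.0, 0.009, -0.01, -0.069], [0.009, -0.058, -0.998, 1.602], [0.0, 0.0, 0.0, 1.0]]
side 483.5662752627775 281.51586996306844 212.89753022771532 [[-0.924, -0.245, 0.294, 0.208], [-0.382, 0.549, -0.744, 0.73], [0.021, -0.799, -0.6, 0.754], [0.0, 0.0, 0.0, 1.0]]
```

View pics/top0.png

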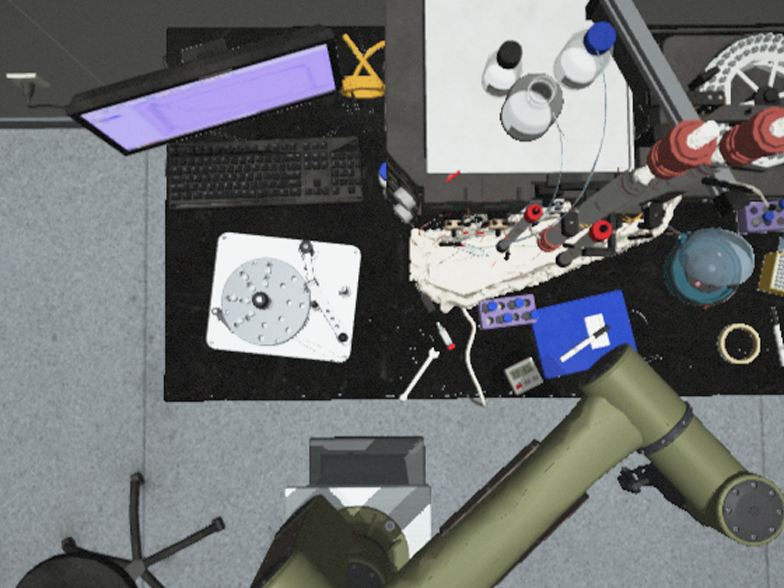

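View pics/side0.png

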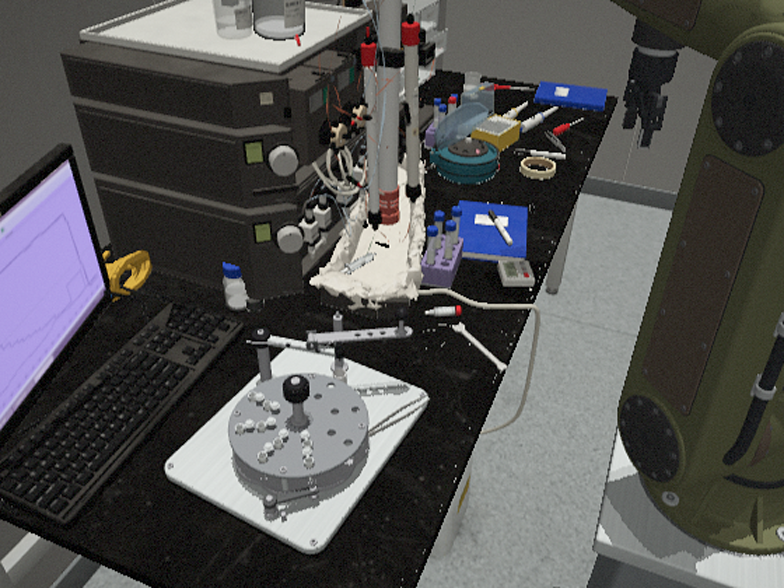

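The top view shows the collector with the knob near px (262,299), arm post (306,247) and black ball (343,338). The side view shows the knob, with tubes on the far-left half of the plate. I'll zoom in.

```bash
python3 - <<'E'
from h import *
c=dict(np.load("/tmp/top.npz")); save(c,"topz.png",(140,160,265,262),6)
P=pts(c)
hsv=cv2.cvtColor(c["image"],cv2.COLOR_RGB2HSV)
# black blobs within collector with height
for lo,hi,nm in((.135,.16,"knob"),(.148,.175,"ball"),(.1,.2,"any")):
    m=((P[...,2]>lo)&(P[...,2]<hi)).astype(np.uint8); m[:,:140]=0; m[:,265:]=0; m[:160]=0; m[262:]=0
    n,l,s,ce=cv2.connectedComponentsWithStats(m)
    for i in range(1,n):
        if s[i,4]>8:
            q=P[l==i]; print(nm,s[i],ce[i].round(1),np.median(q,0).round(4),q[:,2].max().round(4),hsv[l==i].mean(0).round())
E
```

```text
knob [180 208  12  12 108] [185.3 213.4] [0.5568 0.1884 0.1448] 0.1511 [110.  14.  98.]
ball [242 237   7   7  40] [244.8 240.1] [0.479  0.0189 0.165 ] 0.1719 [110.  16.  83.]
any [213 171  37  75 557] [228.2 208.5] [0.5658 0.0779 0.1235] 0.1719 [104.   6. 197.]
any [242 203   6   5  21] [244.6 205.2] [0.5794 0.0209 0.1211] 0.1338 [107.   7. 220.]
any [180 208  13  12 119] [185.7 213.5] [0.5567 0.1864 0.1441] 0.1511 [109.  14.  98.]
```

View pics/topz.png

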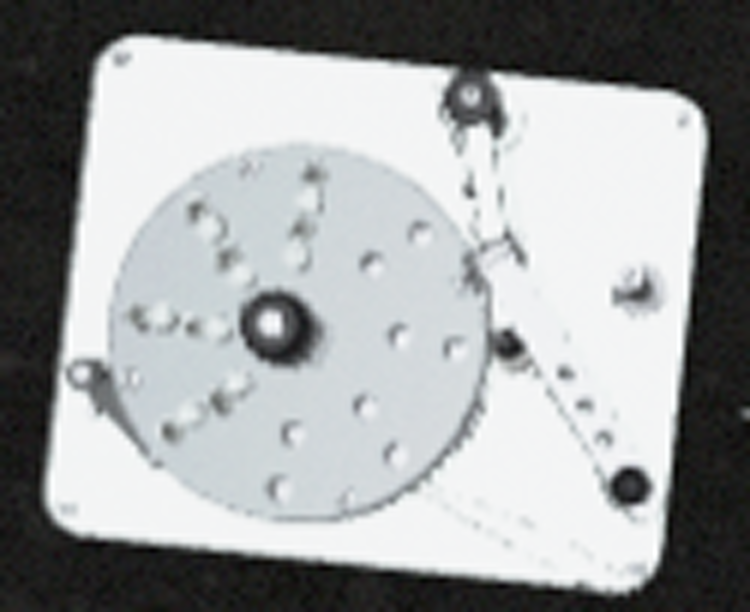

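Crop shows the knob at (275,328), loaded stations from (310,185) counter-clockwise, empty hole on the outlet line at (455,348), so the carousel is at about 1.57. Post is (470,98), outlet (510,345), ball (630,487), peg (640,290).

```bash
python3 - <<'E'
from h import *
c=dict(np.load("/tmp/top.npz")); s=dict(np.load("/tmp/side.npz"))
save(s,"sidez.png",(100,200,320,400),3.6)
def blobs(c,box,thr,amin=6):
    g=c["image"].max(2); u0,v0,u1,v1=box; m=(g[v0:v1,u0:u1]<thr).astype(np.uint8)
    n,l,st,ce=cv2.connectedComponentsWithStats(m)
    return [(ce[i]+[u0,v0],st[i,4],st[i,2:4]) for i in range(1,n) if st[i,4]>=amin]
for nm,b,h in(("knob",(178,205,196,224),.145),("ball",(238,232,252,248),.158),("post",(210,168,228,185),.15)):
    for q in blobs(c,b,120): print("top",nm,q,ray(c,*q[0],h).round(4))
P=pts(c)
m=P[166:184,208:230]; print("post z",np.nanmax(m[...,2]))
# peg: highest points near
m=np.zeros(P.shape[:2],bool); m[198:214,236:254]=1
for lo in(.1,.118,.124):
    q=m&(P[...,2]>lo); v,u=np.nonzero(q); 
    if len(u): print("peg",lo,len(u),u.mean(),v.mean(),P[q].mean(0).round(4),P[q][:,2].max(), ray(c,u.mean(),v.mean(),.1305).round(4))
Ps=pts(s)
for lo,hi,nm,x,y in((.148,.175,"ball",.479,.019),(.135,.16,"knob",.557,.188),(.11,.135,"peg",.58,.02)):
    q=(Ps[...,2]>lo)&(Ps[...,2]<hi)&(np.hypot(Ps[...,0]-x,Ps[...,1]-y)<.03); v,u=np.nonzero(q)
    print("side",nm,len(u),u.mean(),v.mean(),Ps[q].mean(0).round(4),Ps[q].max(0).round(4),ray(s,u.mean(),v.mean(),{"ball":.158,"knob":.14,"peg":.125}[nm]).round(4))
# deck fit
q=(P[...,2]>.010)&(P[...,2]<.026)&(abs(P[...,0]-.56)<.2)&(abs(P[...,1]-.16)<.22)
(cx,cy),wh,a=cv2.minAreaRect(P[q][:,:2].astype(np.float32)*1000); print("deck",cx,cy,wh,a,q.sum())
# expected deck centre offset (16.5,-30), size 257x316
th=np.radians(a if abs(a)<45 else a-90); R=np.array([[np.cos(th),-np.sin(th)],[np.sin(th),np.cos(th)]]); print(np.degrees(th),"origin",np.array([cx,cy])-R@[16.5,-30])
E
```

```text
top knob (array([186.2745098 , 214.67647059]), np.int32(102), array([13, 12], dtype=int32)) [0.5522 0.1853 0.145 ]
top ball (array([244.5, 240.5]), np.int32(32), array([6, 6], dtype=int32)) [0.4776 0.0205 0.158 ]
top ball (array([251. , 244.5]), np.int32(6), array([1, 6], dtype=int32)) [0.4663 0.0025 0.158 ]
top post (array([218.90625  , 172.8828125]), np.int32(128), array([18, 15], dtype=int32)) [0.6695 0.0924 0.15  ]
post z 0.12977488887170008
peg 0.1 21 244.61904761904762 205.23809523809524 [0.5792 0.0219 0.1215] 0.13384501910524782 [0.5785 0.0213 0.1305]
peg 0.118 18 244.44444444444446 205.11111111111111 [0.5794 0.0223 0.1233] 0.13384501910524782 [0.5789 0.0218 0.1305]
peg 0.124 7 244.85714285714286 204.71428571428572 [0.5802 0.0208 0.1277] 0.13384501910524782 [0.58   0.0207 0.1305]
side ball 79 286.46835443037975 223.35443037974684 [0.4761 0.0248 0.1618] [0.4854 0.0303 0.1689] [0.4779 0.0203 0.158 ]
side knob 228 210.76754385964912 274.0701754385965 [0.5536 0.194  0.1429] [0.5737 0.2074 0.1479] [0.5552 0.1915 0.14  ]
side peg 52 240.69230769230768 227.3846153846154 [0.5778 0.0262 0.1195] [0.585  0.0306 0.1316] [0.5746 0.0323 0.125 ]
deck 571.0398559570312 162.06338500976562 (361.0888977050781, 434.87518310546875) 0.8232408761978149 4509
0.8232408761978149 origin [554.11052603 191.82322016]
```

View pics/sidez.png

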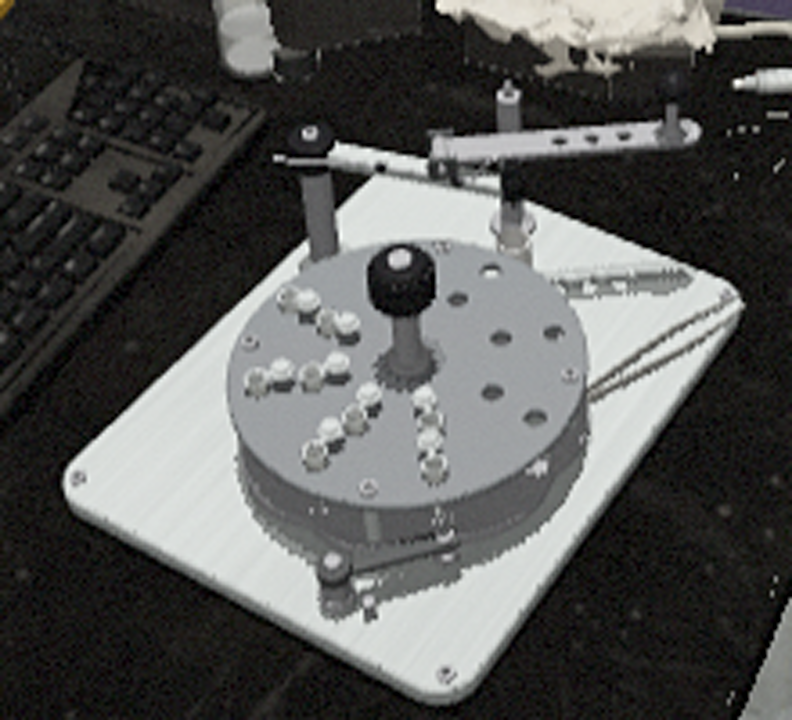

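Side crop shows the ball at (675,85), peg tip at (508,88) behind the bar, bar holes at (560–625,138), and the first loaded station at (300,300)–(340,325). Next I'll refine the pose from deck edges and plan in collector coordinates.

```bash
python3 - <<'E'
from h import *
c=dict(np.load("/tmp/top.npz"))
im=c["image"]; m=((im.max(2)>75)).astype(np.uint8); m[:,:140]=0; m[:,265:]=0; m[:160]=0; m[262:]=0
n,l,st,ce=cv2.connectedComponentsWithStats(m); i=1+st[1:,4].argmax()
cn,_=cv2.findContours((l==i).astype(np.uint8),cv2.RETR_EXTERNAL,cv2.CHAIN_APPROX_NONE); cn=max(cn,key=len)[:,0]
W=np.array([ray(c,u,v,.018)[:2] for u,v in cn]).astype(np.float32)*1000
(cx,cy),wh,a=cv2.minAreaRect(W); th=np.radians(a if abs(a)<45 else a-90)
R=lambda t:np.array([[np.cos(t),-np.sin(t)],[np.sin(t),np.cos(t)]])
print("deck",cx,cy,wh,a,np.degrees(th),"origin",np.array([cx,cy])-R(th)@[16.5,-30])
k=ray(c,185.4,213.5,.143)[:2]; p=ray(c,244.6,205,.1305)[:2]; po=ray(c,471/6+140-.4,97/6+160-.4,.13)[:2]; b=ray(c,244.7,240.3,.158)[:2]
print(k,p,po,b)
A=np.array([[0,0],[42,-163],[120,-78]])/1000.; B=np.array([k,p,po]); a0=A-A.mean(0); b0=B-B.mean(0)
t=np.arctan2((a0[:,0]*b0[:,1]-a0[:,1]*b0[:,0]).sum(),(a0*b0).sum()); o=B.mean(0)-R(t)@A.mean(0)
print("fit yaw",np.degrees(t),"o",o,"res",(B-(A@R(t).T+o)).round(4).tolist())
E
```

```text
deck 568.3582153320312 158.5962371826172 (319.4500427246094, 260.26165771484375) 83.45948791503906 -6.5405120849609375 origin [555.3827758  190.28042833]
[0.55565258 0.1881643 ] [0.57920541 0.02139724] [0.66400673 0.09692323] [0.47819553 0.01998401]
fit yaw -6.492905710109919 o [0.55505205 0.18808599] res [[0.0006, 0.0001], [0.0009, 0.0], [-0.0015, -0.0001]]
```

```bash
python3 -m handwheel '{"dp":[[-0.0449,0.0424,0],[-0.0449,0.0424,0],[-0.0449,0.0424,0],[-0.0449,0.0424,0],[-0.0449,0.0424,0],[-0.0449,0.0424,0],[-0.0449,0.0424,0],[-0.0449,0.0424,0]],"dr":[[0,0,0],[0,0,0],[0,0,0],[0,0,0],[0,0,0],[0,0,0],[0,0,0],[0,0,0]]}' -1
```

```text
time: 1.1
tool_pos: [0.4336, -0.094, 0.2312]
eef_rot: [0.0, -0.204, 0.979, 0.0]
contact_force: [1.7, -0.3, -0.5]
opening: 0.997
finger_force: 0.0
```

```bash
python3 -m handwheel '{"dp":[[-0.0448,0.042,0],[-0.0448,0.042,0],[-0.0448,0.042,0],[-0.0448,0.042,0],[-0.0448,0.042,0],[0,0,0],[0,0,0],[0,0,0]],"dr":[[0,0,0],[0,0,0],[0,0,0],[0,0,0],[0,0,0],[0,0,-0.185],[0,0,-0.185],[0,0,-0.185]]}' && python3 - <<'E'
from h import *
s=sense(); print(s["q"].round(3),s["tool_pos"].round(4),s["eef_rot"].round(4))
E
```

```text
time: 2.1
tool_pos: [0.555, 0.1861, 0.2305]
eef_rot: [-0.001, -0.467, 0.884, 0.0]
contact_force: [-0.6, -0.2, 1.0]
opening: 0.999
finger_force: 0.0
[ 0.666  0.003  0.045 -0.    -1.615 -1.265] [0.555  0.1861 0.2305] [-7.000e-04 -4.668e-01  8.844e-01  0.000e+00]
```

```bash
python3 -m handwheel '{"dp":[[0,0,0],[0,0,0],[0,0,0],[0,0,0],[-0.002,-0.0007,0.03],[0,0,0.045],[0,0,0.044],[0,0,0]],"dr":[[0,0,-0.175],[0,0,-0.175],[0,0,-0.175],[0,0,-0.175],[0,0,0],[0,0,0],[0,0,0],[0,0,0]]}' -1 && python3 -m handwheel '{"dp":[[0,0,0],[0,0,0],[0,0,0],[0,0,0],[0,0,0],[0,0,0],[0,0,0],[0,0,0]],"dr":[[0,0,0],[0,0,0],[0,0,0],[0,0,0],[0,0,0],[0,0,0],[0,0,0],[0,0,0]]}' 1 40
```

```text
time: 3.1
tool_pos: [0.5534, 0.1867, 0.108]
eef_rot: [0.004, 0.739, -0.673, -0.001]
contact_force: [-0.9, 0.8, 0.5]
opening: 1.0
finger_force: 0.0
time: 4.1
tool_pos: [0.5556, 0.1881, 0.1143]
eef_rot: [-0.001, 0.74, -0.673, 0.0]
contact_force: [-4.1, 0.0, 5.8]
opening: 0.381
finger_force: 39.9
```

```bash
python3 -m handwheel '{"dp":[[0,0,0],[0,0,0],[0,0,0],[0,0,0],[0,0,0],[0,0,0],[0,0,0],[0,0,0]],"dr":[[0,0,0.174],[0,0,0.174],[0,0,0.174],[0,0,0.174],[0,0,0.174],[0,0,0.174],[0,0,0.174],[0,0,0.174]]}' && python3 -m handwheel '{"dp":[[0,0,0],[0,0,0],[0,0,0],[0,0,0],[0,0,0],[0,0,0],[0,0,0],[0,0,0]],"dr":[[0,0,0.174],[0,0,0.005],[0,0,0],[0,0,0],[0,0,0],[0,0,0],[0,0,0],[0,0,0]]}' && python3 - <<'E'
from h import *
c=cam("side"); save(c,"side1.png",(100,200,320,400),2.5)
s=sense(); print(s["q"].round(3),s["eef_rot"].round(3),s["torque"])
E
```

```text
time: 5.1
tool_pos: [0.5539, 0.1893, 0.1142]
eef_rot: [-0.001, -0.134, 0.991, 0.001]
contact_force: [-15.2, 5.3, 10.3]
opening: 0.385
finger_force: 40.4
time: 6.1
tool_pos: [0.5539, 0.1896, 0.1142]
eef_rot: [-0.001, -0.048, 0.999, 0.001]
contact_force: [-15.6, 5.4, 9.8]
opening: 0.382
finger_force: 40.4
[ 0.67   0.021 -0.147 -0.003 -1.403 -2.145] [-0.001 -0.048  0.999  0.001] [ 1.60265399  4.89591411 -0.06693589]
```

View pics/side1.png

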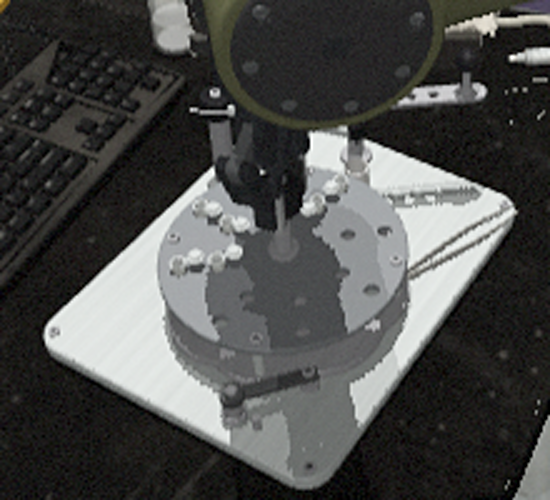

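The side view shows the loaded end station at (330,190), facing the drain cup at (355,160); the knob turned 90° with no slip. I'll release and lift.

```bash
python3 -m handwheel '{"dp":[[0,0,0],[0,0,0],[0,0,0],[0,0,0],[0,0,-0.03],[0,0,-0.04],[0,0,-0.04],[0,0,0]],"dr":[[0,0,0],[0,0,0],[0,0,0],[0,0,0],[0,0,0],[0,0,0],[0,0,0],[0,0,0]]}' -1 && python3 - <<'E'
from h import *
from scipy.optimize import fsolve
s=sense(); tp=s["tool_pos"]; print(tp,s["eef_rot"].round(4))
t=np.radians(-6.5); R=np.array([[np.cos(t),-np.sin(t)],[np.sin(t),np.cos(t)]]); o=np.array([.5555,.1882])
def ball(a,st,th):
    w=lambda x:R@x+o
    piv=np.array([.12,-.078])+.078*np.array([np.cos(np.pi+a),np.sin(np.pi+a)])
    d=-np.pi/2+a+st; r=.130*np.cos(th)-.034*np.sin(th)
    return w(piv+r*np.array([np.cos(d),np.sin(d)])), .124+.13*np.sin(th)+.034*np.cos(th), np.degrees(d+t)
b=np.array([.4781,.0202])
a,st=fsolve(lambda x: ball(x[0],x[1],0)[0]-b,[.24,-1.2]); print("arm,stay",a,st)
for f,th in((0,0),(0,.17),(.1,.17),(.2,.17),(.3,.17),(.4,.17),(.5,.17),(.6,.17),(.7,.17),(.8,.17),(.9,.17),(1,.17),(1,0)):
    p,z,y=ball(a*(1-f),st*(1-f),th); print(f,th,p.round(4),round(z,4),"baryaw",round(y,1))
E
```

```text
time: 7.15
tool_pos: [0.5571, 0.1881, 0.2267]
eef_rot: [0.003, -0.047, 0.999, 0.001]
contact_force: [0.6, 0.1, -0.5]
opening: 0.999
finger_force: 0.0
[0.55714819 0.18810721 0.22668792] [ 0.0032 -0.0467  0.9989  0.0014]
arm,stay 0.21572387921045874 -1.1139899677267098
0 0 [0.4781 0.0202] 0.158 baryaw -148.0
0 0.17 [0.4846 0.0242] 0.1795 baryaw -148.0
0.1 0.17 [0.4907 0.0169] 0.1795 baryaw -142.8
0.2 0.17 [0.4976 0.0101] 0.1795 baryaw -137.7
0.3 0.17 [0.5052 0.004 ] 0.1795 baryaw -132.5
0.4 0.17 [ 0.5136 -0.0014] 0.1795 baryaw -127.4
0.5 0.17 [ 0.5226 -0.006 ] 0.1795 baryaw -122.2
0.6 0.17 [ 0.5322 -0.0097] 0.1795 baryaw -117.1
0.7 0.17 [ 0.5423 -0.0126] 0.1795 baryaw -111.9
0.8 0.17 [ 0.5527 -0.0146] 0.1795 baryaw -106.8
0.9 0.17 [ 0.5635 -0.0156] 0.1795 baryaw -101.6
1 0.17 [ 0.5745 -0.0156] 0.1795 baryaw -96.5
1 0 [ 0.5737 -0.0232] 0.158 baryaw -96.5
```

```bash
python3 -m handwheel '{"dp":[[0.0315,-0.0533,0],[0.0315,-0.0533,0],[0.0315,-0.0533,0],[0,0,0],[0,0,0],[0,0,0],[0,0,0],[0,0,0]],"dr":[[0,0,0],[0,0,0],[0,0,0],[0,0,-0.155],[0,0,-0.155],[0,0,-0.155],[0,0,0],[0,0,0]]}' -1 && python3 - <<'E'
from h import *
s=sense(); print(s["q"].round(3),s["tool_pos"].round(4),s["eef_rot"].round(4))
c=cam("side"); P=pts(c)
q=(P[...,2]>.145)&(P[...,2]<.172)&(np.hypot(P[...,0]-.478,P[...,1]-.02)<.02); v,u=np.nonzero(q); print(len(u),ray(c,u.mean(),v.mean(),.158) if len(u) else 0)
save(c,"side2.png",(100,120,340,360),2.5)
t=cam("top"); P=pts(t)
g=t["image"]; bl=[]
for nm in [1]:
    import cv2
    k=(P[...,2]>.066)&(P[...,2]<.095)&(np.hypot(P[...,0]-.5555,P[...,1]-.1882)<.095)
    print("tube px",k.sum())
save(t,"top2.png",(140,160,265,262),5)
E
```

```text
time: 8.15
tool_pos: [0.4765, 0.0198, 0.2219]
eef_rot: [-0.0, -0.274, 0.962, 0.0]
contact_force: [-0.9, 0.7, 0.3]
opening: 0.995
finger_force: 0.0
[ 0.466 -0.294 -0.235 -0.    -1.63  -1.481] [0.4765 0.0198 0.2219] [-3.000e-04 -2.743e-01  9.616e-01  0.000e+00]
80 [0.4777785  0.02053859 0.158     ]
tube px 2348
```

View pics/side2.png

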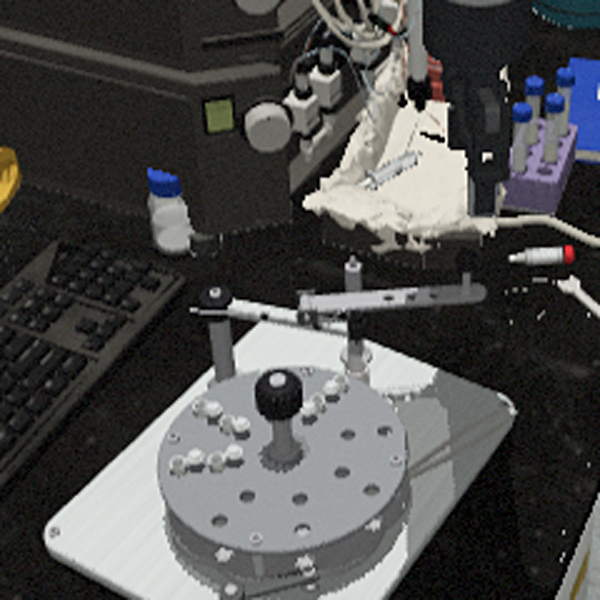

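View pics/top2.png

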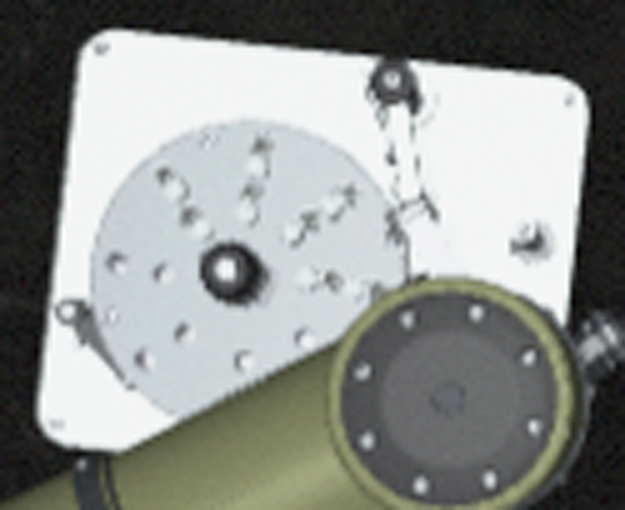

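The top view shows the end loaded station at (365,290), clicked in at the outlet line, and the side view shows the ball free at about (465,262). Now I'll descend on the ball and grip it.

```bash
python3 -m handwheel '{"dp":[[-0.0015,0,0.03],[0,0,0.03],[0,0,0.021],[0,0,0],[0,0,0],[0,0,0],[0,0,0],[0,0,0]],"dr":[[0,0,0],[0,0,0],[0,0,0],[0,0,0],[0,0,0],[0,0,0],[0,0,0],[0,0,0]]}' -1 && python3 -m handwheel '{"dp":[[0,0,0],[0,0,0],[0,0,0],[0,0,0],[0,0,0],[0,0,0],[0,0,0],[0,0,0]],"dr":[[0,0,0],[0,0,0],[0,0,0],[0,0,0],[0,0,0],[0,0,0],[0,0,0],[0,0,0]]}' 1 30
```

```text
time: 9.25
tool_pos: [0.478, 0.0207, 0.1416]
eef_rot: [0.0, -0.276, 0.961, 0.0]
contact_force: [-0.6, 0.4, -0.5]
opening: 0.998
finger_force: 0.0
time: 10.25
tool_pos: [0.4778, 0.0206, 0.1413]
eef_rot: [-0.0, -0.276, 0.961, 0.0]
contact_force: [0.1, -0.4, -0.2]
opening: 0.206
finger_force: 29.2
```

```bash
python3 -m handwheel '{"dp":[[-0.0015,0,-0.006],[-0.0025,0,-0.008],[-0.0035,0,-0.008],[0,0,0],[0,0,0],[0,0,0],[0,0,0],[0,0,0]],"dr":[[0,0,0],[0,0,0],[0,0,0],[0,0,0],[0,0,0],[0,0,0],[0,0,0],[0,0,0]]}' && cat >> h.py <<'E'
t0=np.radians(-6.5); R0=np.array([[np.cos(t0),-np.sin(t0)],[np.sin(t0),np.cos(t0)]]); o0=np.array([.5555,.1882])
def ball(a,st,th):
    piv=np.array([.12,-.078])+.078*np.array([np.cos(np.pi+a),np.sin(np.pi+a)])
    d=-np.pi/2+a+st; r=.130*np.cos(th)-.034*np.sin(th)
    return R0@(piv+r*np.array([np.cos(d),np.sin(d)]))+o0, d+t0
def toolyaw(q): from_=q; return np.arctan2(2*q[1]*q[2],2*q[1]**2-1)
E
python3 - <<'E'
from h import *
from scipy.optimize import fsolve
s=sense(); tp=s["tool_pos"]; y=toolyaw(s["eef_rot"]); print(tp,np.degrees(y),s["contact_force"])
th=.18
a,st=fsolve(lambda x: ball(x[0],x[1],th)[0]-tp[:2],[.22,-1.1]); print(a,st)
p=tp[:2]
for k in range(1,17):
    f=k/16; n,d=ball(a*(1-f),st*(1-f),th)
    e=n-p; print(k,(np.array([[np.cos(y),np.sin(y)],[np.sin(y),-np.cos(y)]])@e).round(4),"yaw",round(np.degrees(d),1),n.round(4)); y+=.9/16; p=n
E
```

```text
time: 11.25
tool_pos: [0.4842, 0.0246, 0.1632]
eef_rot: [-0.0, -0.276, 0.961, 0.0]
contact_force: [1.4, 0.4, -1.6]
opening: 0.209
finger_force: 29.3
[0.48415392 0.02458854 0.16318188] -147.98350960639175 [ 1.36794734  0.39776152 -1.58682667]
0.2378793924324321 -1.1531276600773988
1 [-0.0006 -0.0059] yaw -145.7 [0.4878 0.0199]
2 [-0.0007 -0.006 ] yaw -142.4 [0.4918 0.0154]
3 [-0.0007 -0.006 ] yaw -139.1 [0.4961 0.0112]
4 [-0.0008 -0.006 ] yaw -135.8 [0.5007 0.0072]
5 [-0.0009 -0.0061] yaw -132.6 [0.5056 0.0035]
6 [-0.0009 -0.0062] yaw -129.3 [5.108e-01 1.000e-04]
7 [-0.001  -0.0062] yaw -126.0 [ 0.5163 -0.003 ]
8 [-0.0011 -0.0063] yaw -122.7 [ 0.5221 -0.0058]
9 [-0.0011 -0.0063] yaw -119.4 [ 0.528  -0.0082]
10 [-0.0012 -0.0064] yaw -116.2 [ 0.5342 -0.0103]
11 [-0.0012 -0.0065] yaw -112.9 [ 0.5406 -0.0121]
12 [-0.0012 -0.0066] yaw -109.6 [ 0.5471 -0.0134]
13 [-0.0013 -0.0066] yaw -106.3 [ 0.5538 -0.0144]
14 [-0.0013 -0.0067] yaw -103.1 [ 0.5607 -0.015 ]
15 [-0.0013 -0.0068] yaw -99.8 [ 0.5676 -0.0152]
16 [-0.0013 -0.0069] yaw -96.5 [ 0.5746 -0.0151]
```

```bash
python3 -m handwheel '{"dp":[[-0.0006,-0.0059,0],[-0.0007,-0.006,0],[-0.0007,-0.006,0],[-0.0008,-0.006,0],[-0.0009,-0.0061,0],[-0.0009,-0.0062,0],[-0.001,-0.0062,0],[-0.0011,-0.0063,0]],"dr":[[0,0,-0.056],[0,0,-0.056],[0,0,-0.056],[0,0,-0.056],[0,0,-0.056],[0,0,-0.056],[0,0,-0.056],[0,0,-0.056]]}' && python3 -m handwheel '{"dp":[[-0.0011,-0.0063,0],[-0.0012,-0.0064,0],[-0.0012,-0.0065,0],[-0.0012,-0.0066,0],[-0.0013,-0.0066,0],[-0.0013,-0.0067,0],[-0.0013,-0.0068,0],[-0.0013,-0.0069,0]],"dr":[[0,0,-0.056],[0,0,-0.056],[0,0,-0.056],[0,0,-0.056],[0,0,-0.056],[0,0,-0.056],[0,0,-0.056],[0,0,-0.056]]}' && python3 - <<'E'
from h import *
s=sense(); print(s["tool_pos"],np.degrees(toolyaw(s["eef_rot"])))
c=cam("side"); save(c,"side3.png",(170,190,310,280),5.5); np.savez("/tmp/s3",**c)
E
```

```text
time: 12.25
tool_pos: [0.5218, -0.0063, 0.1633]
eef_rot: [-0.001, -0.483, 0.876, 0.0]
contact_force: [-1.7, -0.4, -0.8]
opening: 0.207
finger_force: 29.4
time: 13.25
tool_pos: [0.5742, -0.0156, 0.1631]
eef_rot: [-0.001, -0.666, 0.746, 0.0]
contact_force: [-1.5, -0.1, -1.8]
opening: 0.21
finger_force: 29.4
[ 0.57419283 -0.01564747  0.16310077] -96.52943771122746
```

View pics/side3.png

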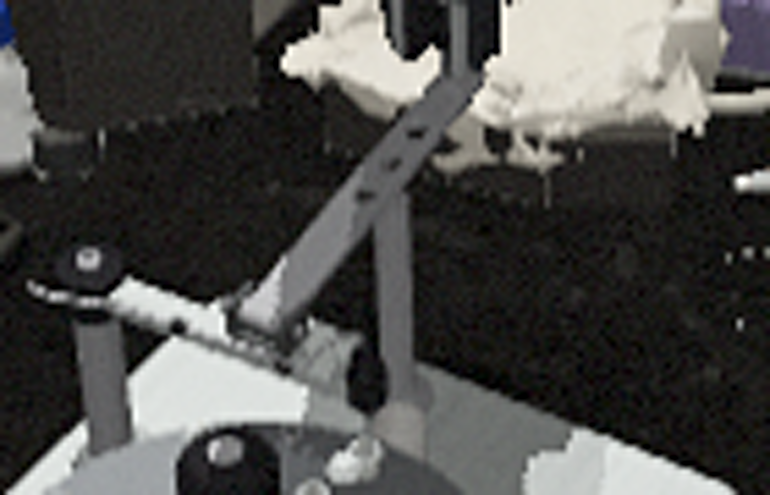

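The picture shows the bar lifted, holes at (365,195), (392,163) and (417,130), and the peg pillar rising under the bar at column ~392. Next I'll compare the middle hole with the peg in the same camera.

```bash
python3 - <<'E'
from h import *
from scipy.optimize import fsolve
s=dict(np.load("/tmp/side.npz")); c=dict(np.load("/tmp/s3.npz"))
# peg tip in initial side image
P=pts(s); q=(P[...,2]>.122)&(P[...,2]<.136)&(np.hypot(P[...,0]-.579,P[...,1]-.0215)<.015); v,u=np.nonzero(q); print("peg px",len(u),u.mean(),v.min(),v.max(),P[q].mean(0))
up=u[v<=v.min()+2].mean(); print("peg tip side",ray(s,up,v.min()+1,.1295))
g=c["image"].max(2).astype(float); sub=g[205:235,230:252]
# dark spots (holes) on bar
for hx,hy,L in((365,195,.0668),(392,163,.085),(417,130,.1032)):
    u0,v0=170+hx/5.5-.4,190+hy/5.5-.4; th=.175
    h=ray(c,u0,v0,.124+L*np.sin(th)+.002*np.cos(th)); print("hole",L,h)
tp=sense()["tool_pos"]
a,st=fsolve(lambda x: ball(x[0],x[1],.175)[0]-tp[:2],[0,0]); print("arm,stay",a,st)
E
```

```text
peg px 16 240.5 222 227 [0.57849091 0.02530575 0.12535219]
peg tip side [0.57852986 0.0241646  0.1295    ]
hole 0.0668 [0.57947195 0.0433359  0.13759988]
hole 0.085 [0.57705689 0.02542513 0.14076864]
hole 0.1032 [0.57559996 0.0067811  0.14393741]
arm,stay 0.0031037298035800844 -0.0019791610031136843
```

```bash
python3 -m handwheel '{"dp":[[0.002,-0.0005,0.004],[0.002,0,0.004],[0.0015,0,0.004],[0.001,0,0.004],[0.0005,0,0.0035],[0.0005,0,0.0025],[0,0,0],[0,0,0]],"dr":[[0,0,0],[0,0,0],[0,0,0],[0,0,0],[0,0,0],[0,0,0],[0,0,0],[0,0,0]]}'
```

```text
time: 14.3
tool_pos: [0.5741, -0.0227, 0.1411]
eef_rot: [0.0, -0.665, 0.747, 0.0]
contact_force: [0.1, 3.0, -0.7]
opening: 0.204
finger_force: 29.4
```

```bash
python3 -m handwheel '{"dp":[[0,0,0],[0,0,0],[0,0,0],[0,0,0],[0,0,-0.03],[0,0,-0.05],[0,0,-0.05],[0,0,0]],"dr":[[0,0,0],[0,0,0],[0,0,0],[0,0,0],[0,0,0],[0,0,0],[0,0,0],[0,0,0]]}' -1 && python3 - <<'E'
from h import *
s=sense(); print(s["tool_pos"],s["contact_force"])
c=cam("side"); save(c,"side4.png",(170,190,310,280),5.5)
P=pts(c); q=(np.abs(P[...,0]-.574)<.025)&(P[...,1]<.1)&(P[...,1]>-.06)&(P[...,2]>.11)&(P[...,2]<.19)
for y in np.arange(-.04,.11,.015):
    w=q&(abs(P[...,1]-y)<.0075); print(round(y,3),w.sum(),np.median(P[w],0).round(4) if w.any() else "",P[w][:,2].max().round(4) if w.any() else "")
E
```

```text
time: 15.3
tool_pos: [0.5756, -0.0232, 0.2768]
eef_rot: [0.003, -0.665, 0.747, -0.003]
contact_force: [-0.2, -0.2, -0.2]
opening: 1.002
finger_force: 0.0
[ 0.57556117 -0.02318178  0.27676358] [-0.21159355 -0.17377342 -0.20271443]
-0.04 8 [ 0.5715 -0.0351  0.1254] 0.1263
-0.025 86 [ 0.5719 -0.0213  0.144 ] 0.1685
-0.01 77 [ 0.574  -0.0134  0.1278] 0.1673
0.005 40 [0.5781 0.0047 0.1254] 0.1283
0.02 48 [0.5749 0.0217 0.1254] 0.1309
0.035 47 [0.5777 0.0343 0.1255] 0.1329
0.05 40 [0.5814 0.051  0.1259] 0.1277
0.065 46 [0.5842 0.0637 0.1259] 0.1281
0.08 53 [0.5846 0.08   0.1259] 0.1285
0.095 42 [0.5876 0.0939 0.1261] 0.1309
```

View pics/side4.png

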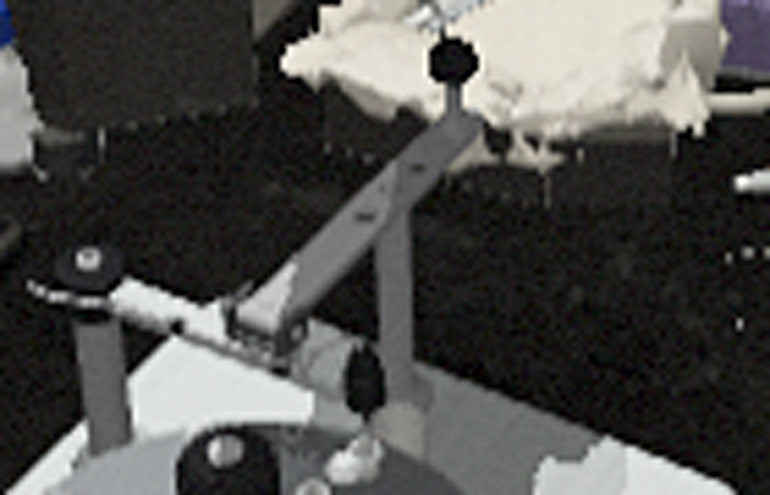

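The bar lies level (top 125.5 mm along its length). Its near and far holes are open at (365,216) and (417,168), the peg fills the middle one near (392,187), and the outlet at (365,385) is right above the tube.

```bash
python3 -c "
from bench import finish_job; print(finish_job())"
```

```text
the job is handed in; nothing more can be done
None
```

The job is handed in at about 15 s of the 54 s: the nearest loaded station is clicked in at the outlet line, the outlet is above its outer tube, and the middle hole is down over the peg with the bar level; the judge gave no verdict.

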